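Shift the jar roller into the marked gear

TASK

The gear lever of the jar roller stands in its parking slot, the middle slot nearest the robot. Push it gently with the fingertips, without pinching or forcing it, through the gate into the slot that the standing steel peg marks, fully home against the end of that slot, and leave it there. Do not disturb the beaker, the wash bottle or the sample jar beside the machine.

Things in the scene. Friction and masses are not known exactly. Their poses are not given: they have to be found in the camera images.
- jar_roller: Grey bench machine, fixed, turned up to 0.35 rad about z. Origin on the bench under the centre of its gear housing; x points away from the robot, y to its left, z up. Housing 150 (x) by 170 (y) by 100 mm high. On the +y side a roller bed (y = 85 to 335 mm) carries a fixed white jar, its top at z = 166 mm.
- gate (a point): Centre of the gate in the upper face of the 5 mm plate, 100 mm above the bench; axes as jar_roller. All slots 16 mm wide: a cross slot at x = 0, y = -39 to 39 mm; four gear legs from it, at y = +-31 mm, to x = +-27.5 mm; one parking leg at y = 0, towards the robot only, to x = -27.5 mm. The plate's edges stop the lever.
- pivot (a point): The lever's universal joint, 75 mm below the point gate; axes as jar_roller. With a = lever_fore, b = lever_side, a point at distance L along the lever lies from here at x = L sin a, y = L cos a sin b, z = L cos a cos b. The lever is a 10 mm steel rod. Friction holds it where it is left; about 3 N at the knob moves it.
- lever_fore (a joint): Fore-and-aft angle of the gear lever, rad, positive = knob away from the robot (jar_roller +x). 0 in the cross slot, -0.21 to -0.28 at the start (parked), about +0.27 or -0.27 when home at the end of a gear slot.
- lever_side (a joint): Sideways angle of the gear lever, rad, positive = knob towards jar_roller +y. 0 in the middle, about +0.4 or -0.4 in the gear slots.
- knob (a point): Centre of the black ball knob (35 mm diameter), 145 mm along the lever from its joint; 154 to 170 mm above the bench. Its axes turn with the lever.
- stem (a point): Point on the lever's steel stem near the gate plate, 80 mm along the lever from its joint. Home in a gear slot it lies at jar_roller x = +-21 mm, y = +-30 to 32 mm.
- marker_peg: Standing dark steel peg, 12 mm diameter, 24 mm high, fixed on the gate plate beyond the closed end of the wanted gear slot (jar_roller x = +-46 mm, y = +-31 mm). The other three slots have flat dark steel plugs, 12 mm wide, 2 mm high, there. Origin: its foot, z = 100 mm. With the lever home in the marked slot the point stem is about 25 mm from it horizontally.
- beaker: Loose empty glass beaker, 68 mm across, 95 mm high, on the robot's right of the machine; leave it alone. Origin: centre of its underside.
- wash_bottle: Loose white plastic wash bottle with blue cap, 60 mm across, 160 mm high, also on the right, farther from the robot; leave it alone. Origin: centre of its underside.
- sample_jar: Loose amber glass jar with black cap, 52 mm across, 70 mm high, beyond the gear housing; leave it alone. Origin: centre of its underside.

How it is judged:
By the outcome, as a careful person would: the job done as asked, in the order asked, and still so for the second after the job is handed in, with the robot touching nothing.
It also fails if it takes over 42 s, if anything falls off the work surface, if the arm or the gripper's body presses on something with over 40 N, if the wrist force passes 120 N, or if a joint passes its speed limit or range.

ROBOT

A 6-joint arm with a two-finger parallel gripper is mounted at the origin on the work surface. World frame = base frame: x ahead of the robot, y to its left, z up, the work surface at z = 0. Lengths are in mm, angles in rad, forces in N, time in s.
With the tool pointing down it reaches from about 350 to 975 mm from the base axis. Payload 7.1 kg.
Tool frame: the origin (TCP) lies at the very end of the fingers, on their centre line; the grasp point (between the pads) lies 19 mm behind it (ctrl.pinch_z is the z of the grasp point in the tool frame, in mm); z points along the fingers, y is the direction in which the jaws open and shut (so a half turn about z gives the same grasp; the last joint's range is limited). The gripper opens to 88 mm and grips with 3 to 60 N. Pads are 20 mm wide; open, the fingers measure 115 mm over their backs; the gripper's body (75 mm by 178 mm) begins 61 mm behind the grasp point.
Start: joints at [-1.275, 0.423, 1.63, -0, 1.089, -0.019], TCP at [193.534, -594.264, 222.675] pointing down, gripper open.
Joint ranges: [-3, 3], [-0.9, 2.11], [0.09, 2.58], [-1.31, 4.45], [0.11, 2.69], [-2.54, 2.54]. Speed limits (rad/s): [2.39, 2.39, 3.01, 3.14, 3.14, 3.14].

INTERFACE

Orientations are given as a rotation vector (axis times angle).
In Python, from workcell import get_obs, optics, ctrl gives the robot as it stands.
- The arm moves only by the shell command python3 -m jog 'ROWS'. ROWS is a JSON object of lists of equal length, an entry for each row: "delta_rot": the turn, a rotation vector about the tool's x, y, z in rad, a list of three; "translation": the shift along the tool's x, y, z in mm, a list of three; "hand": the opening, from -1 (shut) to 1 (fully open). In form: {"delta_rot": [[rx, ry, rz], ...], "translation": [[x, y, z], ...], "hand": [hand, ...]}. A call has 1 to 5 rows; each row is the pose to reach, as a shift and turn from the pose commanded when the call began, along the tool's axes at that moment; what a row does not reach only later rows make up. A row lasts 1/10 s, in which the tool goes at most 50 mm and 8.59 degrees, less where a joint would pass 70% of its speed; a pose out of reach is approached as far as the arm can. A call with a gripper value outside its range is refused whole. The fingers move at their own pace and stop on an object; the grip force is fixed at half the most. Time passes only in rows, so rows that repeat a pose let the fingers close. It gives the time, the measured TCP pose, the force and the opening at its end, in the units of the state.
- get_obs(): the state, without advancing time (a new reading comes with each control period).
- optics.get_image(name): name is "scene" or "top" or "wrist"; returns the picture (480x640x3 uint8, red, green, blue); there is no depth.
- optics.calibration(name): a dict with "intrinsics" (3x3 intrinsics, pixels), "cam_to_world" (4x4, takes a point from camera to world coordinates). Camera axes: x right, y up, looking along -z (the intrinsics and any distortion apply to the point x, -y, -z); pixel columns grow to the right and rows downward; lengths in mm; the calibration is good to about 2 mm. A picture is of the moment at which its call begins: read the wrist's pose just before it. calibration takes no time and is no camera call; for the wrist camera it gives the pose at the moment of the call.
- ctrl.close_job(): hands the job in, once; it reports no verdict.
The state is a dict: "t": time; "qpos": joint angles; "qvel": joint speeds; "joint_torque": joint torques, N m; "ee_pos": TCP position; "orientation": TCP orientation; "ft_force": force on the tool from outside, world axes, zero at the start; "moment": the same for the moment, N m; "width": finger opening in mm.
Only numpy, scipy, OpenCV 4.12 (cv2) and the standard library are available. Lean on these libraries where they do the work, as an engineer would, in place of code of your own. Each camera call takes 0.05 s, during which the arm holds its last target. There are 200 camera calls.

## Working session

There is one attempt and no reset: what is moved stays moved. The work goes in short steps, Python scripts to look and compute and a shell command to move; the robot and the scene stay as the last step left them, time stands still between calls to the robot, and variables do not carry over. Pictures are saved under pics/ and viewed, about 8 in all and at most 12, crops included, and the job is handed in when it is done.

```bash
mkdir -p pics
python3 - <<'E'
from workcell import get_obs, optics, ctrl
import cv2
for n in("top","scene"):
    cv2.imwrite(f"pics/{n}1.png",optics.get_image(n)[:,:,::-1])
    c=optics.calibration(n);print(n,c)
print(get_obs(),ctrl.pinch_z)
E
```

```text
top {'intrinsics': array([[597.87515163,   0.        , 311.77757891],
       [  0.        , 597.87515163, 248.55314622],
       [  0.        ,   0.        ,   1.        ]]), 'cam_to_world': array([[-9.38526785e-02,  9.70405061e-01, -2.22498749e-01,
         4.17434548e+02],
       [-9.95583338e-01, -9.09525505e-02,  2.32691088e-02,
        -1.62635304e+02],
       [ 2.34363230e-03,  2.23699915e-01,  9.74655250e-01,
         8.46185997e+02],
       [ 0.00000000e+00,  0.00000000e+00,  0.00000000e+00,
         1.00000000e+00]])}
scene {'intrinsics': array([[577.42468539,   0.        , 323.77305759],
       [  0.        , 577.42468539, 240.02175146],
       [  0.        ,   0.        ,   1.        ]]), 'cam_to_world': array([[-7.03233716e-01, -4.89009885e-01,  5.16073322e-01,
         9.71378913e+02],
       [ 7.10720685e-01, -5.02317688e-01,  4.92496749e-01,
         2.10776520e+02],
       [ 1.83969795e-02,  7.13124304e-01,  7.00796175e-01,
         6.56512892e+02],
       [ 0.00000000e+00,  0.00000000e+00,  0.00000000e+00,
         1.00000000e+00]])}
{'t': 0.1, 'qpos': array([-1.27499909e+00,  4.23752901e-01,  1.63064197e+00,  2.68523206e-05,
        1.08859922e+00, -1.90151289e-02]), 'qvel': array([-0.00164203, -0.00164515, -0.00077938, -0.00031812, -0.00067076,
       -0.00072235]), 'joint_torque': array([ 3.01879454e-04, -5.45614707e+01, -2.74323481e+01,  6.45539956e-02,
        1.88339112e-02, -3.24895575e-05]), 'ee_pos': array([ 193.39398586, -593.77705867,  221.97547083]), 'orientation': array([-3.10138272e+00, -4.92229156e-01,  2.66561745e-04]), 'ft_force': array([ 0.59233082,  0.34162461, -0.28672753]), 'moment': array([-0.04937444, -0.00300262, -0.02615877]), 'width': 87.892753557801} -18.700000000000003
```

View pics/top1.png

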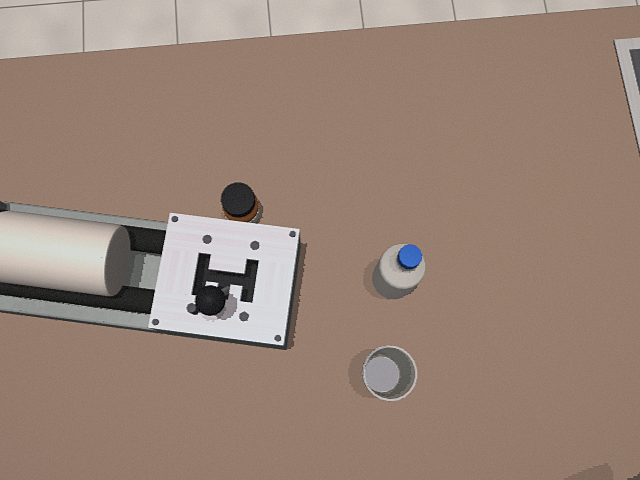

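View pics/scene1.png

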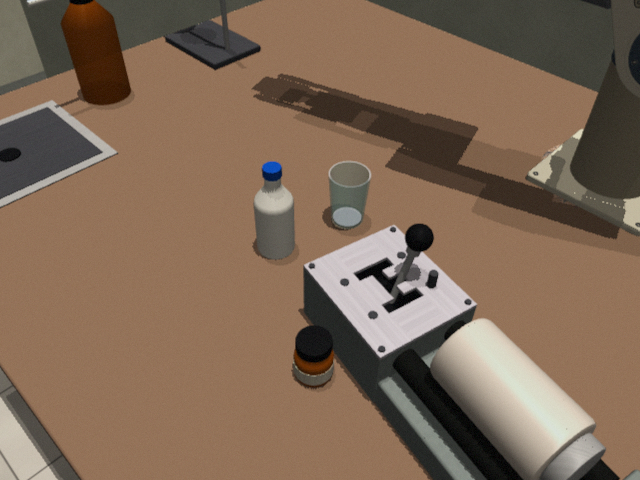

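Top view: the plate corners run (174,218) to (278,338). Three plugs are at (207,239), (255,245) and (244,317), and the knob is at (210,300). The scene view shows the standing peg at (432,279), on the jar side nearest the robot. That matches (192,308) in the top view, so the wanted slot is (-x, +y).

```bash
cat > h.py <<'E'
import numpy as np
from workcell import get_obs, optics, ctrl
from scipy.spatial.transform import Rotation as R
def ray(n,uv):
    c=optics.calibration(n);K=c["intrinsics"];T=c["cam_to_world"]
    d=np.linalg.inv(K)@[uv[0],uv[1],1];return T[:3,3],T[:3,:3]@(d*[1,-1,-1])
def plane(n,uv,z):
    o,d=ray(n,uv);return o+d*(z-o[2])/d[2]
def cross(a,ua,b,ub):
    o,d=ray(a,ua);p,e=ray(b,ub);d=d/np.linalg.norm(d);e=e/np.linalg.norm(e)
    s=np.linalg.lstsq(np.c_[d,-e],p-o,rcond=None)[0]
    A,B=o+s[0]*d,p+s[1]*e;return (A+B)/2,np.linalg.norm(A-B)
def rowshift(dw):  # world shift -> tool axes
    return R.from_rotvec(get_obs()["orientation"]).inv().apply(dw)
E
python3 - <<'E'
from h import *; import cv2
im=cv2.imread("pics/top1.png");g=im.max(2)
m=(g<100).astype(np.uint8); m[:, :150]=0;m[:,300:]=0
n,l,s,c=cv2.connectedComponentsWithStats(m)
for i in range(1,n):
    if 15<s[i,4]<3000 and 200<c[i,1]<350: print(c[i].round(1),s[i],plane("top",c[i],100).round(1))
for name in("top","scene"):
    k=cv2.imread(f"pics/{name}1.png").max(2); seed={"top":(210,300),"scene":(419,238)}[name]
    w=np.zeros(k.shape,np.uint8); cv2.circle(w,seed,20,255,-1)
    mm=((k<60)*w).astype(np.uint8); mm=cv2.morphologyEx(mm,cv2.MORPH_OPEN,np.ones((9,9)))
    cs=max(cv2.findContours(mm,0,2)[0],key=cv2.contourArea);print(name,cv2.minEnclosingCircle(cs))
E
```

```text
[240.5 201.9] [ 221  182   42   41 1152] [658.6 -93.8 100. ]
[174.6 218.7] [172 216   6   6  29] [643.8  -7.3 100. ]
[156.5 241.3] [150 228  16  29 367] [615.9  17.1 100. ]
[292.2 233.7] [290 231   5   6  26] [ 609.7 -157.1  100. ]
[206.8 238.8] [203 235   8   9  57] [613.2 -47.3 100. ]
[261.1 318.5] [ 150  235  150  115 1262] [ 504.6 -109.2  100. ]
[254.5 245. ] [251 241   8   9  56] [ 599.3 -107.7  100. ]
[219.6 285.8] [ 187  253   72   63 2312] [550.6 -60.1 100. ]
[151.2 297.7] [150 289   5  25  68] [543.5  26.4 100. ]
[243.6 316.1] [240 312   9   9  58] [509.6 -87.6 100. ]
[155.3 321.6] [153 319   6   6  29] [513.1  22.3 100. ]
[277.6 337.7] [275 335   6   6  27] [ 479.  -127.6  100. ]
top ((207.7653045654297, 298.76531982421875), 17.360260009765625)
scene ((418.8414611816406, 238.15853881835938), 14.64222526550293)
```

Run:
```python
from h import *
c,r=cross("top",(209.8,300),"scene",(418.8,238));print(c,r)
g=np.array([561.4,-67.4,0]);M=R.from_euler('z',-.2235)
print("knob in machine",M.inv().apply(c-g))
for uv in((192,308),):print("peg",M.inv().apply(plane("top",uv,112)-g))
o=get_obs();q=R.from_rotvec(o["orientation"]);print(q.as_matrix().round(3))
ok=[[-37-45,0,200],[-37-45,0,145]]
print("yaw tool x",np.arctan2(*q.as_matrix()[[1,0],0]))
for p in [[-100,0,200],[-17,0,150]]:
  w=M.apply(p)+g;print(p,"world",w.round(1))
```

```text
[523.45398699 -56.47171883 164.65493617] 0.8363554946493927
knob in machine [-39.42439433   2.24596626 164.65493617]
peg [-45.54845248  31.81135797 112.        ]
[[ 0.951  0.31  -0.   ]
 [ 0.31  -0.951  0.001]
 [ 0.    -0.001 -1.   ]]
yaw tool x 0.3147998584321674
[-100, 0, 200] world [463.9 -45.2 200. ]
[-17, 0, 150] world [544.8 -63.6 150. ]
```

```bash
cat >> h.py <<'E'
g=np.array([561.4,-67.4,0]);M=R.from_euler('z',-.2235)
def mach():  # TCP in machine axes + force in machine axes, yaw error
    o=get_obs();q=M.inv()*R.from_rotvec(o["orientation"])
    return o["t"],M.inv().apply(o["ee_pos"]-g).round(1),M.inv().apply(o["ft_force"]).round(1),o["width"],q.as_matrix().round(3).tolist()
def go(p): # shift in tool axes and turn about the tool axes, to machine point p, tool x = machine x, pointing down
    o=get_obs();q=R.from_rotvec(o["orientation"]);t=M*R.from_matrix(np.diag([1,-1,-1]))
    print("shift",q.inv().apply(M.apply(p)+g-o["ee_pos"]).round(1),"turn",(q.inv()*t).as_rotvec().round(4))
E
python3 -c "
from h import *
print(mach());go([-95,2,215])"
```

```text
(0.1, array([-242.2, -594.9,  222. ]), array([ 0.5,  0.5, -0.3]), 87.892753557801, [[0.859, 0.513, -0.001], [0.513, -0.859, 0.001], [0.0, -0.001, -1.0]])
shift [ 432.4 -437.     7.6] turn [-1.400e-03  3.000e-04  5.383e-01]
```

```bash
python3 -m jog '{"delta_rot":[[0,0,0],[0,0,0],[0,0,0],[0,0,0],[0,0,0]],"translation":[[35,-35,0],[70,-70,0],[105,-105,0],[140,-140,0],[175,-175,0]],"hand":[-1,-1,-1,-1,-1]}'
python3 -m jog '{"delta_rot":[[0,0,0],[0,0,0],[0,0,0],[0,0,0],[0,0,0]],"translation":[[35,-35,0],[70,-70,0],[105,-105,0],[140,-140,0],[175,-175,0]],"hand":[-1,-1,-1,-1,-1]}'
python3 -c "
from h import *
print(mach());go([-95,2,215])"
```

```text
t: 0.6
ee_pos: [306.0, -371.7, 222.4]
orientation: [-3.103, -0.491, 0.0]
ft_force: [0.1, 0.6, 0.4]
width: 51.0
t: 1.1
ee_pos: [418.4, -151.2, 222.7]
orientation: [3.103, 0.492, 0.0]
ft_force: [0.2, -0.6, 0.1]
width: 11.0
(1.1, array([-120.9, -113.4,  222.7]), array([ 0.3, -0.6,  0.1]), 11.047163171581186, [[0.859, 0.512, 0.0], [0.512, -0.859, -0.0], [0.0, 0.0, -1.0]])
shift [ 81.4 -85.8   7.7] turn [ 1.000e-04 -1.000e-04  5.381e-01]
```

```bash
python3 -m jog '{"delta_rot":[[0,0,0.14],[0,0,0.28],[0,0,0.42],[0,0,0.538],[0,0,0.538]],"translation":[[25,-25,0],[50,-52,0],[75,-79,0],[82,-86,7],[82,-86,7]],"hand":[-1,-1,-1,-1,-1]}'
python3 -c "
from h import *
print(mach());go([-90,2,145])"
```

```text
t: 1.6
ee_pos: [469.2, -44.5, 214.9]
orientation: [-3.122, 0.347, 0.002]
ft_force: [-0.2, -0.0, -0.5]
width: 0.4
(1.6, array([-95. ,   1.9, 214.9]), array([-0.2, -0. , -0.5]), 0.42683216632423876, [[1.0, 0.002, -0.002], [0.002, -1.0, -0.0], [-0.002, 0.0, -1.0]])
shift [ 5.1 -0.1 69.9] turn [0.0001 0.0016 0.0021]
```

Now down behind the knob, then a slow push in +x.

```bash
python3 -m jog '{"delta_rot":[[0,0,0],[0,0,0],[0,0,0],[0,0,0],[0,0,0]],"translation":[[3,0,35],[5,0,68],[10,0,68],[15,0,68],[20,0,68]],"hand":[-1,-1,-1,-1,-1]}'
python3 -c "
from h import *
print(mach())"
python3 -m jog '{"delta_rot":[[0,0,0],[0,0,0],[0,0,0],[0,0,0],[0,0,0]],"translation":[[4,0,0],[8,0,0],[12,0,0],[16,0,0],[20,0,0]],"hand":[-1,-1,-1,-1,-1]}'
python3 - <<'E'
from h import *;import cv2
print(mach())
a=optics.get_image("top");b=optics.get_image("scene")
cv2.imwrite("pics/a.png",np.hstack([cv2.resize(a[180:360,120:320],(400,360)),cv2.resize(b[180:360,300:500],(400,360))])[:,:,::-1])
E
```

```text
t: 2.1
ee_pos: [490.2, -51.1, 149.2]
orientation: [3.122, -0.349, 0.003]
ft_force: [-0.6, -0.4, 0.4]
width: 0.4
(2.1, array([-7.300e+01,  1.000e-01,  1.492e+02]), array([-0.5, -0.5,  0.4]), 0.425540889047413, [[1.0, 0.001, 0.002], [0.001, -1.0, 0.0], [0.002, -0.0, -1.0]])
t: 2.6
ee_pos: [508.5, -54.8, 147.8]
orientation: [-3.122, 0.35, 0.0]
ft_force: [-3.0, 0.2, 2.6]
width: 0.5
(2.6, array([-54.4,   0.5, 147.8]), array([-3. , -0.4,  2.6]), 0.5077684369917009, [[1.0, 0.0, -0.0], [0.0, -1.0, 0.0], [-0.0, -0.0, -1.0]])
```

View pics/a.png

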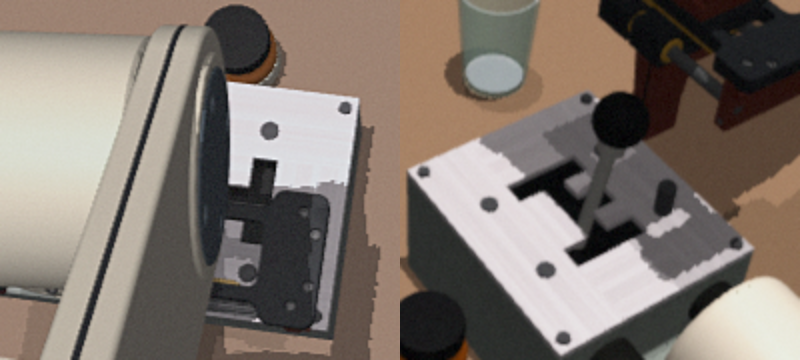

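The push is in contact at 3 N. In the scene crop the knob is at (620,118), with the finger behind it. I'll track the knob from the scene ray intersected with its 145 mm sphere.

```bash
cat >> h.py <<'E'
import cv2
def knob(seed,rad=24):
    im=optics.get_image("scene");w=np.zeros(im.shape[:2],np.uint8);cv2.circle(w,seed,rad,1,-1)
    m=cv2.morphologyEx(((im.max(2)<45)*w).astype(np.uint8),cv2.MORPH_OPEN,np.ones((9,9),np.uint8))
    cs=max(cv2.findContours(m,0,2)[0],key=cv2.contourArea);c,r=cv2.minEnclosingCircle(cs)
    o,d=ray("scene",c);d/=np.linalg.norm(d);p=o-(g+[0,0,25])
    b=p@d;disc=max(b*b-p@p+145**2,0)
    k=M.inv().apply(p+d*(-b-disc**.5));a=np.arcsin(k[0]/145);s=np.arctan2(k[1],k[2])
    print("knob px",np.round(c,1),"r",round(r,1),"machine",k.round(1),"fore",a.round(3),"side",s.round(3))
    return k
E
python3 -c "
from h import *
knob((410,239))
g0=g"
```

```text
knob px [414.5 237.5] r 19.3 machine [-3.500e+01 -1.000e-01  1.407e+02] fore -0.244 side -0.001
```

```bash
sed -i 's/^    cs=max.*minEnclosingCircle(cs)$/    D=cv2.distanceTransform(m,cv2.DIST_L2,5);c=np.argwhere(D>D.max()-.7).mean(0)[::-1];r=D.max()/' h.py
python3 -c "
from h import *
knob((409,239))"
```

```text
knob px [410.5 240. ] r 13.8 machine [-26.7   2.  142.5] fore -0.185 side 0.014
```

```bash
python3 -m jog '{"delta_rot":[[0,0,0],[0,0,0],[0,0,0],[0,0,0],[0,0,0]],"translation":[[5,0,0],[10,0,0],[15,0,0],[20,0,0],[24,0,0]],"hand":[-1,-1,-1,-1,-1]}'
python3 -m jog '{"delta_rot":[[0,0,0],[0,0,0],[0,0,0]],"translation":[[2,0,0],[2,0,0],[2,0,0]],"hand":[-1,-1,-1]}'
python3 -c "
from h import *
print(mach())
knob((396,251))"
```

```text
t: 3.3
ee_pos: [532.4, -60.2, 147.7]
orientation: [3.122, -0.35, 0.0]
ft_force: [-2.3, 1.6, 3.0]
width: 0.6
t: 3.6
ee_pos: [533.8, -60.6, 147.6]
orientation: [3.122, -0.35, 0.001]
ft_force: [-1.5, 0.2, 0.9]
width: 0.6
(3.6, array([-28.4,   0.5, 147.6]), array([-1.5, -0.1,  0.9]), 0.586162996002659, [[1.0, 0.0, 0.0], [0.0, -1.0, -0.0], [0.0, 0.0, -1.0]])
knob px [394.2 246.3] r 13.8 machine [ -1.4   2.2 145. ] fore -0.009 side 0.015
```

```bash
python3 -m jog '{"delta_rot":[[0,0,0],[0,0,0],[0,0,0],[0,0,0],[0,0,0]],"translation":[[2,0,0],[2,0,0],[-25,0,0],[-30,35,0],[-30,65,0]],"hand":[-1,-1,-1,-1,-1]}'
python3 -m jog '{"delta_rot":[[0,0,0],[0,0,0],[0,0,0],[0,0,0]],"translation":[[30,0,0],[58,0,0],[58,-6,0],[58,-12,0]],"hand":[-1,-1,-1,-1]}'
python3 -c "
from h import *
print(mach())
knob((394,247))"
```

```text
t: 4.15
ee_pos: [489.4, -117.5, 147.8]
orientation: [3.122, -0.347, 0.001]
ft_force: [0.2, -0.5, 0.1]
width: -0.0
t: 4.55
ee_pos: [549.4, -118.3, 147.4]
orientation: [-3.122, 0.351, 0.0]
ft_force: [-1.0, 0.2, -0.6]
width: 0.2
(4.55, array([ -0.4, -52.3, 147.4]), array([-1. , -0.1, -0.6]), 0.23192477921583585, [[1.0, -0.0, -0.0], [-0.0, -1.0, 0.0], [-0.0, -0.0, -1.0]])
knob px [392. 247.] r 13.8 machine [  1.5   1.7 145. ] fore 0.011 side 0.012
```

```bash
python3 -m jog '{"delta_rot":[[0,0,0],[0,0,0],[0,0,0],[0,0,0],[0,0,0]],"translation":[[1,-8,0],[1,-16,0],[1,-21,0],[1,-26,0],[1,-31,0]],"hand":[-1,-1,-1,-1,-1]}'
python3 -m jog '{"delta_rot":[[0,0,0],[0,0,0],[0,0,0],[0,0,0],[0,0,0]],"translation":[[0,-5,0],[0,-10,0],[0,-15,0],[0,-20,0],[0,-24,0]],"hand":[-1,-1,-1,-1,-1]}'
python3 -c "
from h import *
print(mach())
knob((405,260),45)"
```

```text
t: 5.1
ee_pos: [557.2, -88.2, 147.9]
orientation: [3.122, -0.349, 0.0]
ft_force: [-1.3, -2.8, 1.3]
width: 0.4
t: 5.6
ee_pos: [562.3, -64.6, 147.4]
orientation: [3.122, -0.35, -0.001]
ft_force: [0.1, -2.9, -2.0]
width: 0.2
(5.6, array([  0.2,   2.9, 147.4]), array([ 0.8, -2.8, -2. ]), 0.24144568619491938, [[1.0, 0.0, -0.0], [0.0, -1.0, -0.0], [-0.0, 0.0, -1.0]])
knob px [406.2 263.2] r 14.2 machine [  1.5  29.4 142. ] fore 0.01 side 0.204
```

```bash
python3 -m jog '{"delta_rot":[[0,0,0],[0,0,0],[0,0,0],[0,0,0],[0,0,0]],"translation":[[0,-5,0],[0,-10,0],[0,-15,0],[0,-20,0],[0,-23,0]],"hand":[-1,-1,-1,-1,-1]}'
python3 -m jog '{"delta_rot":[[0,0,0],[0,0,0],[0,0,0]],"translation":[[0,-2,0],[0,-3,0],[0,-3,0]],"hand":[-1,-1,-1]}'
python3 -c "
from h import *
print(mach())
knob((419,282),40)"
```

```text
t: 6.15
ee_pos: [567.4, -42.1, 147.6]
orientation: [3.122, -0.349, -0.001]
ft_force: [-0.9, -3.2, -1.9]
width: 0.5
t: 6.45
ee_pos: [568.2, -39.5, 147.7]
orientation: [-3.122, 0.35, -0.0]
ft_force: [-1.1, -1.5, -1.1]
width: 0.1
(6.45, array([  0.4,  28.7, 147.7]), array([-0.7, -1.7, -1.1]), 0.14322154589443112, [[1.0, 0.0, 0.0], [0.0, -1.0, 0.0], [0.0, -0.0, -1.0]])
knob px [419.9 282.3] r 14.4 machine [  1.2  55.9 133.8] fore 0.008 side 0.396
```

```bash
python3 -m jog '{"delta_rot":[[0,0,0],[0,0,0],[0,0,0],[0,0,0],[0,0,0]],"translation":[[0,20,0],[5,33,0],[45,33,0],[55,0,0],[55,-27,0]],"hand":[-1,-1,-1,-1,-1]}'
python3 -m jog '{"delta_rot":[[0,0,0],[0,0,0],[0,0,0],[0,0,0],[0,0,0]],"translation":[[-8,0,0],[-16,0,0],[-22,0,0],[-27,0,0],[-32,0,0]],"hand":[-1,-1,-1,-1,-1]}'
python3 -c "
from h import *
print(mach())
knob((424,278),40)"
```

```text
t: 7.0
ee_pos: [630.5, -25.9, 148.2]
orientation: [-3.121, 0.354, -0.004]
ft_force: [-0.1, -0.1, -0.6]
width: 0.5
t: 7.5
ee_pos: [596.8, -19.1, 148.3]
orientation: [-3.122, 0.351, -0.003]
ft_force: [2.6, -0.8, 1.6]
width: 0.3
(7.5, array([ 23.8,  54.9, 148.3]), array([ 2.7, -0.2,  1.6]), 0.3494904286247064, [[1.0, -0.001, 0.002], [-0.001, -1.0, 0.0], [0.002, -0.0, -1.0]])
knob px [410.3 282.5] r 10.6 machine [ 11.7  51.2 135.2] fore 0.081 side 0.362
```

```bash
python3 -m jog '{"delta_rot":[[0,0,0],[0,0,0],[0,0,0],[0,0,0],[0,0,0]],"translation":[[-5,0,0],[-10,0,0],[-15,0,0],[-20,0,0],[-25,0,0]],"hand":[-1,-1,-1,-1,-1]}'
python3 -m jog '{"delta_rot":[[0,0,0],[0,0,0],[0,0,0],[0,0,0]],"translation":[[-3,0,0],[-6,0,0],[-8,0,0],[-8,0,0]],"hand":[-1,-1,-1,-1]}'
python3 -c "
from h import *
print(mach())"
```

```text
t: 8.05
ee_pos: [571.6, -12.9, 147.6]
orientation: [3.122, -0.35, -0.001]
ft_force: [1.9, -1.9, 0.6]
width: 0.6
t: 8.45
ee_pos: [563.9, -11.0, 147.4]
orientation: [-3.122, 0.35, 0.001]
ft_force: [1.9, 0.3, -0.8]
width: 0.4
(8.45, array([-10.1,  55.6, 147.4]), array([ 1.8,  0.7, -0.8]), 0.40507532230367727, [[1.0, 0.0, -0.001], [0.0, -1.0, 0.0], [-0.001, -0.0, -1.0]])
```

No end stop yet; I'll go on in 1–2 mm steps.

```bash
python3 -m jog '{"delta_rot":[[0,0,0],[0,0,0],[0,0,0]],"translation":[[-1,0,0],[-2,0,0],[-2,0,0]],"hand":[-1,-1,-1]}'
python3 -c "
from h import *
print(mach())"
python3 -m jog '{"delta_rot":[[0,0,0],[0,0,0],[0,0,0]],"translation":[[-1,0,0],[-1.5,0,0],[-1.5,0,0]],"hand":[-1,-1,-1]}'
python3 -c "
from h import *
print(mach())"
```

```text
t: 8.75
ee_pos: [562.4, -10.6, 147.6]
orientation: [-3.122, 0.35, 0.0]
ft_force: [2.5, -0.4, -2.4]
width: 0.6
(8.75, array([-11.6,  55.6, 147.6]), array([ 2.6,  0.1, -2.4]), 0.6392259469315587, [[1.0, 0.0, -0.0], [0.0, -1.0, 0.0], [-0.0, -0.0, -1.0]])
t: 9.05
ee_pos: [561.4, -10.4, 147.7]
orientation: [-3.122, 0.35, -0.002]
ft_force: [4.7, -2.6, -4.6]
width: 0.5
(9.05, array([-12.6,  55.6, 147.7]), array([ 5.2, -1.5, -4.6]), 0.5169561610588127, [[1.0, 0.0, 0.001], [0.0, -1.0, 0.0], [0.001, -0.0, -1.0]])
```

```bash
python3 -m jog '{"delta_rot":[[0,0,0],[0,0,0],[0,0,0]],"translation":[[-1,0,0],[-1.5,0,0],[-1.5,0,0]],"hand":[-1,-1,-1]}'
python3 -c "
from h import *
print(mach())"
```

```text
t: 9.35
ee_pos: [560.8, -10.3, 147.8]
orientation: [3.122, -0.35, 0.005]
ft_force: [7.5, -3.3, -6.5]
width: 0.6
(9.35, array([-13.2,  55.6, 147.8]), array([ 8. , -1.5, -6.5]), 0.6019661521521784, [[1.0, 0.0, 0.003], [0.0, -1.0, 0.0], [0.003, -0.0, -1.0]])
```

The force is rising while the travel stalls, so the lever is at the end stop. I'll back off in +x, rise clear and check.

```bash
python3 -m jog '{"delta_rot":[[0,0,0],[0,0,0],[0,0,0],[0,0,0],[0,0,0]],"translation":[[10,0,0],[40,0,0],[60,0,-30],[60,30,-75],[60,75,-110]],"hand":[-1,-1,-1,-1,-1]}'
python3 -m jog '{"delta_rot":[[0,0,0],[0,0,0],[0,0,0],[0,0,0],[0,0,0]],"translation":[[0,50,0],[0,100,0],[0,150,0],[0,180,0],[0,180,0]],"hand":[-1,-1,-1,-1,-1]}'
python3 - <<'E'
from h import *
print(mach());knob((438,266),40)
a=optics.get_image("top");b=optics.get_image("scene")
cv2.imwrite("pics/b.png",np.hstack([cv2.resize(a[160:400,120:440],(400,300)),cv2.resize(b[150:390,250:520],(400,356))[:300]])[:,:,::-1])
E
```

```text
t: 9.85
ee_pos: [603.9, -87.6, 252.5]
orientation: [-3.122, 0.346, 0.001]
ft_force: [0.2, -0.3, 0.2]
width: 0.3
t: 10.35
ee_pos: [562.0, -267.0, 250.8]
orientation: [-3.121, 0.357, 0.002]
ft_force: [0.5, -0.1, 0.5]
width: 0.2
(10.35, array([  44.8, -194.5,  250.8]), array([0.5, 0. , 0.5]), 0.21147683863844802, [[1.0, -0.004, -0.002], [-0.004, -1.0, 0.0], [-0.002, -0.0, -1.0]])
knob px [445.5 270. ] r 14.0 machine [-40.8  53.5 128.5] fore -0.285 side 0.394
```

View pics/b.png

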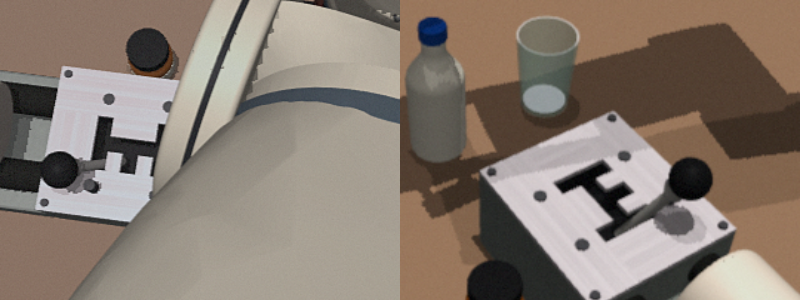

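The lever is in the marked slot: in the top crop the knob is at (62,170) beside the peg at (92,185). It reads fore -0.285, side +0.394, and the beaker, bottle and jar look undisturbed.

```bash
python3 -c "
from workcell import ctrl
print(ctrl.close_job())"
```

```text
the job is handed in; nothing more can be done
None
```

I pushed the gear lever into the slot marked by the peg (robot side, jar side) and handed the job in at about 10.5 s. The closed fingertips pushed the knob three times: forward out of parking, sideways along the cross slot, then back towards the robot.

- **Home:** in the last push the force rose from about 3 N to 8 N while the lever all but stopped, which I took as the end of the slot. After I backed off, the camera gave lever_fore at about -0.285 and lever_side at about +0.394. The fore angle is slightly past the nominal -0.27, by about as much as the 2 mm calibration error would explain.
- **Surroundings:** the beaker and wash bottle looked undisturbed in the last scene view. Only the sample jar's cap was clearly visible, and it looked unmoved. I judged all three by eye and did not measure them.
- **Robot:** the arm was clear of everything, with a wrist force of about 0.7 N.
- **Disagreement:** one camera reading of the knob during the final push was wrong because the finger partly hid it. I ignored that reading and went by the arm position and force instead.

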